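# Reverse a row of welded parts from the cooling rack to the pocket rack

### The job

The four welded parts on the tiles of the cooling rack have cooled: move them to the empty pocket rack in reverse order. Seen from the robot, the part that stands at the left end of the cooling rack goes into the right-end pocket, its neighbour into the next pocket, and so on to the part at the right end, which goes into the left-end pocket. Set each part down gently, upright on its base inside its own pocket, and let go of it.

Things in the scene. Friction and masses are not known exactly. Their poses are not given: they have to be found in the camera images.
- tube: Welded part: round upright tube, 28 mm diameter, on a round flange 40 mm across, 6 mm thick; 70 mm tall in all. From above: a dark round bore. Origin: centre of its underside, z up. Steel, 0.13 to 0.27 kg. At the start upright on a tile, within 0.2 rad of the cooling rack's yaw.
- clevis: Welded part: two parallel upright lugs, rounded tops, bolt holes, on a 40 x 40 x 6 mm base; 56 mm tall. Lugs 6 mm thick, 32 mm wide along the part's y; 30 mm over their outer faces along its x (18 mm gap): grip across these. Origin: centre of its underside, z up. Steel, 0.13 to 0.27 kg. At the start upright on a tile, within 0.2 rad of the cooling rack's yaw.
- eye: Welded part: one upright lug, rounded top, bolt hole, in the middle of a 40 x 40 x 6 mm base; 62 mm tall. Lug 10 mm thick along the part's x (grip across this), 32 mm wide along its y. Origin: centre of its underside, z up. Steel, 0.13 to 0.27 kg. At the start upright on a tile, within 0.2 rad of the cooling rack's yaw.
- post: Welded part: square upright tube, 28 x 28 mm, on a 40 x 40 x 6 mm base; 50 mm tall in all. From above: a dark square bore. Origin: centre of its underside, z up. Steel, 0.13 to 0.27 kg. At the start upright on a tile, within 0.2 rad of the cooling rack's yaw.
- cooling_rack: Fixed rack holding the parts at the start: two light rails 252 mm long (y), 60 mm over the feet (x), with four terracotta tiles, centres at x = 0, y = +93, +31, -31, -93 mm, tops at z = 30 mm. On the left or right of the table. Origin: centre of underside; x points away from the robot, y to its left, within 0.3 rad.
- pocket_rack: Fixed rack to fill, empty at first, on the other side: dark steel tray on feet, 252 mm long (y), 66 mm wide (x); four pockets 58 x 58 mm inside, centres at x = 0, y = +93, +31, -31, -93 mm, floors at z = 30 mm, 4 mm walls up to z = 40 mm. Origin: centre of underside; x points away from the robot, y to its left, within 0.3 rad.
- tile_tube: The tile on which the round tube part stands at the start, and so the record of its place in the row: flat terracotta, 52 x 52 x 12 mm, fixed on the cooling rack. Origin: centre of its underside, 12 mm below the part's.
- tile_clevis: The tile on which the two-lug clevis part stands at the start, and so the record of its place in the row: flat terracotta, 52 x 52 x 12 mm, fixed on the cooling rack. Origin: centre of its underside, 12 mm below the part's.
- tile_eye: The tile on which the single-lug eye part stands at the start, and so the record of its place in the row: flat terracotta, 52 x 52 x 12 mm, fixed on the cooling rack. Origin: centre of its underside, 12 mm below the part's.
- tile_post: The tile on which the square tube part stands at the start, and so the record of its place in the row: flat terracotta, 52 x 52 x 12 mm, fixed on the cooling rack. Origin: centre of its underside, 12 mm below the part's.

How it is judged:
By the outcome, as a careful person would: the job done as asked, in the order asked, and still so for the second after the job is handed in, with the robot touching nothing.
It also fails if it takes over 99 s, if anything falls off the work surface, if the arm or the gripper's body presses on something with over 40 N, if the wrist force passes 120 N, or if a joint passes its speed limit or range.

### The arm

A 7-joint arm with a two-finger parallel gripper is mounted at the origin on the work surface. World frame = base frame: x ahead of the robot, y to its left, z up, the work surface at z = 0. Lengths are in m, angles in rad, forces in N, time in s.
With the tool pointing down it reaches from about 0.425 to 0.925 m from the base axis. Payload 6.8 kg.
Tool frame: the origin (TCP) lies at the very end of the fingers, on their centre line; the grasp point (between the pads) lies 19 mm behind it; z points along the fingers, y is the line along which they close (so a half turn about z gives the same grasp; the last joint's range is limited). The gripper opens to 85 mm and grips with 20 to 120 N. Pads are 22 mm wide; open, the fingers measure 114 mm over their backs; the gripper's body (76 mm by 85 mm) begins 54 mm behind the grasp point. The pads swing forward as they close: fully open they stand 13 mm farther back than shut.
Start: joints at [1.059, 0.477, 0.022, 1.555, -0.011, 1.109, -0.083], TCP at [0.265, -0.621, 0.231] pointing down, gripper open.
Joint ranges: [-2.96, 2.96], [-0.34, 2.1], [-1.41, 1.46], [0.24, 2.44], [-1.37, 4.51], [0.17, 1.92], [-2.96, 2.96]. Speed limits (rad/s): [2.39, 2.39, 3.14, 3.14, 3.14, 3.14, 3.14].

### API

Orientations are given as a unit quaternion [w, x, y, z].
In Python, from station import bot gives the robot as it stands.
- The arm moves only by the tool nudge_tcp, called after "Request:" in YAML: its name, and indented under it one key for each argument. Schema: {"type":"object","properties":{"rows":{"type":"array","items":{"type":"array","prefixItems":[{"type":"array","items":{"type":"number"},"minItems":3,"maxItems":3},{"type":"number"},{"type":"number"}],"minItems":3,"maxItems":3},"minItems":1,"maxItems":20},"force":{"type":"number"},"only":{"type":"string"},"quiet":{"type":"boolean"},"lines":{"type":"string"}},"required":["rows"],"additionalProperties":false}. rows is a list of rows, 1 to 20 of them, each written [[dx, dy, dz], turn, opening]: dx, dy, dz in shares of the most that a row can go, 1 being 50 mm, then a turn about the tool's z in normalised numbers (1 is 360 degrees), then the opening from 0.0 (shut) to 1.0 (fully open); each row shifts and turns the commanded pose from where the row before left it, along the tool's axes as they then stand; what a row does not reach is not made up. A row lasts 1/10 s, in which the tool goes at most 0.05 m and 0.15 rad, less where a joint would pass 70% of its speed; a pose out of reach is approached as far as the arm can. The fingers move at their own pace and stop on an object; force is the grip in N (left out, the last holds). Time passes only in rows, so rows that do not move let the fingers close. The tool returns the time, the measured TCP pose, the force, the opening and the grip force at its end. only (a regular expression) keeps the lines of the reply that match it, lines (a string "A,B") keeps lines A to B, and quiet returns only ok. No shift or turn number may pass 1 either way. Input that does not fit is refused with a message, and nothing moves.
- bot.get_obs(): the state, without advancing time (a new reading comes with each control period).
- bot.read_camera(name): name is "scene" or "top"; returns the picture (384x512x3 uint8, blue, green, red); there is no depth.
- bot.camera_info(name): a dict with "vertical_fov" (degrees; the focal length in pixels is half the picture's height over the tangent of half this angle, whatever the lens; pixels are square), "cx", "cy" (the principal point, pixels), "view" (4x4, takes a point from world to camera coordinates). Camera axes: x right, y up, looking along -z (the intrinsics and any distortion apply to the point x, -y, -z); pixel columns grow to the right and rows downward; lengths in m; the calibration is good to about 2 mm. A picture is of the moment at which its call begins. camera_info takes no time and is no camera call.
- bot.hand_in(): hands the job in; it is judged then, once.
The state is a dict: "t": time; "q": joint angles; "joint_vel": joint speeds; "joint_torque": joint torques, N m; "eef_pos": TCP position; "tool_rot": TCP orientation; "contact_force": force on the tool from outside, world axes, zero at the start; "torque": the same for the moment, N m; "gripper_width": opening from 0.0 (shut) to 1.0 (fully open); "grasp_force": force on a finger pad.
Only numpy, scipy, OpenCV 4.12 (cv2) and the standard library are available. Lean on these libraries where they do the work, as an engineer would, in place of code of your own. Each camera call takes 0.05 s, during which the arm holds its last target. There are 200 camera calls.

## Working session

There is one attempt and no reset: what is moved stays moved. The work goes in short steps, Python scripts to look and compute and a tool call to move; the robot and the scene stay as the last step left them, time stands still between calls to the robot, and variables do not carry over. Pictures are saved under pics/ and viewed, at most 14 in all, crops included, and the job is handed in when it is done.

```bash
ls; mkdir -p pics; python3 - <<'E'
from station import bot
import cv2
for n in("scene","top"):
    cv2.imwrite(f"pics/{n}0.png",bot.read_camera(n)); print(n,bot.camera_info(n))
print(bot.get_obs())
E
```

```text
pics
station.py
scene {'vertical_fov': 44.73309501771237, 'cx': 254.8829839610276, 'cy': 199.83663821559293, 'view': array([[ 0.60839731,  0.79362977, -0.00212188, -0.30154814],
       [-0.66910988,  0.51437436,  0.53638698,  0.31767751],
       [ 0.42678411, -0.32491662,  0.84396949, -1.38136607],
       [ 0.        ,  0.        ,  0.        ,  1.        ]])}
top {'vertical_fov': 50.15543530240029, 'cx': 255.24245195862383, 'cy': 189.26624867048034, 'view': array([[-0.0104469 , -0.99967284,  0.02334704, -0.00344451],
       [ 0.99708528, -0.0086495 ,  0.07580322, -0.53181253],
       [-0.07557648,  0.0240709 ,  0.99684943, -0.78795162],
       [ 0.        ,  0.        ,  0.        ,  1.        ]])}
{'t': 0.1, 'q': array([ 1.05891783,  0.47769619,  0.02235568,  1.55634171, -0.01148928,
        1.10929682, -0.08312759]), 'joint_vel': array([ 0.00027958, -0.0023077 , -0.00024022, -0.00208304, -0.00034878,
        0.00085476, -0.00070033]), 'joint_torque': array([ 3.95550480e-03, -5.97765648e+01,  1.61343846e+00, -2.81955224e+01,
        1.28356920e-02,  4.96500594e-03, -8.32924002e-06]), 'eef_pos': array([ 0.26497786, -0.62024285,  0.23044203]), 'tool_rot': array([-7.74571463e-04,  9.79690603e-01,  2.00513522e-01, -2.25886246e-04]), 'contact_force': array([-0.27462305,  0.46936621, -0.38944492]), 'torque': array([ 0.01871787, -0.00212141, -0.03410131]), 'grasp_force': 0.0, 'gripper_width': 0.999992158868857}
```

View pics/scene0.png

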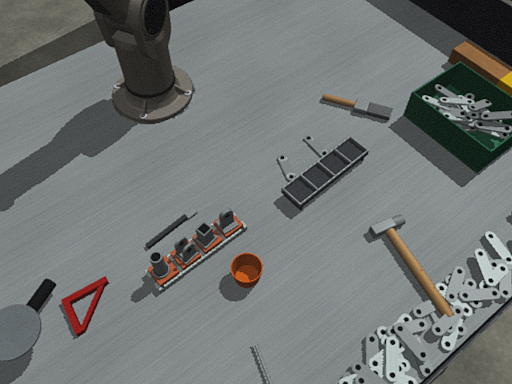

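View pics/top0.png

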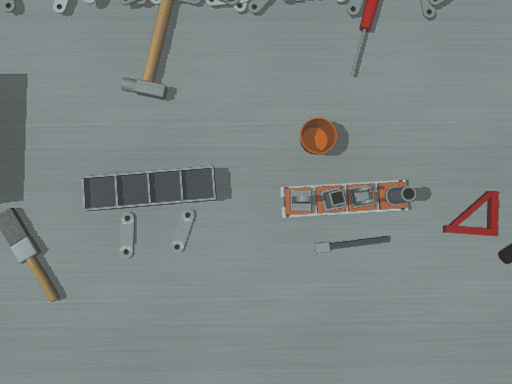

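The scene view shows the parts on the cooling rack, and the top view shows it at the right (285–410, 180–217) with the pocket rack at the left (83–215, 167–210). From the robot's left the parts look like eye, post, clevis, tube. I'll zoom in on both views.

```bash
python3 - <<'E'
import cv2,numpy as np
t=cv2.imread("pics/top0.png");s=cv2.imread("pics/scene0.png")
a=cv2.resize(t[174:224,276:422],None,fx=5.4,fy=5.4,interpolation=cv2.INTER_CUBIC)
b=cv2.resize(s[203:293,142:252],None,fx=3.6,fy=3.6,interpolation=cv2.INTER_CUBIC)
c=cv2.resize(s[133:213,275:375],None,fx=4,fy=3.9,interpolation=cv2.INTER_CUBIC)
im=np.zeros((600,800,3),np.uint8)
im[:a.shape[0],:a.shape[1]]=a;im[272:272+b.shape[0],:b.shape[1]]=b;im[272:272+c.shape[0],400:400+c.shape[1]]=c
cv2.imwrite("pics/crop1.png",im)
u=cv2.resize(t[160:216,76:222],None,fx=5.4,fy=5.4,interpolation=cv2.INTER_CUBIC)
cv2.imwrite("pics/crop2.png",u)
E
```

```text
(no output)
```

View pics/crop1.png

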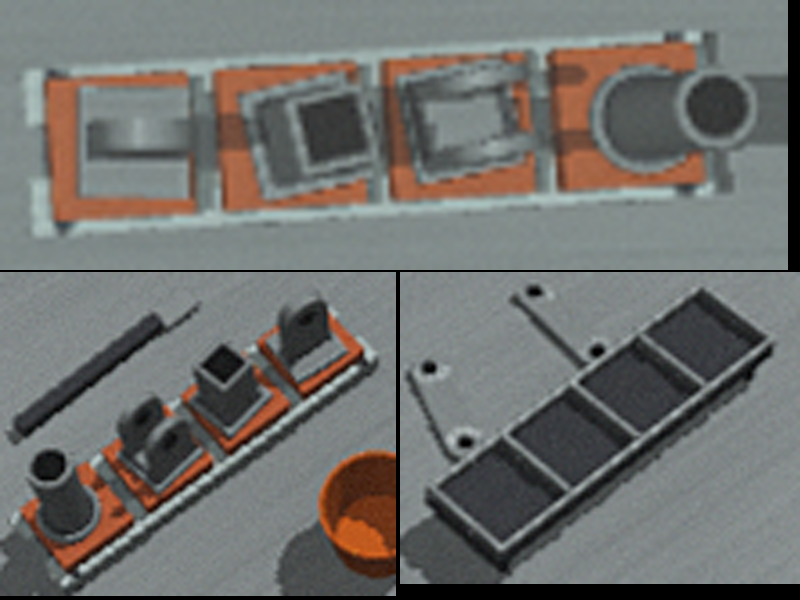

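View pics/crop2.png

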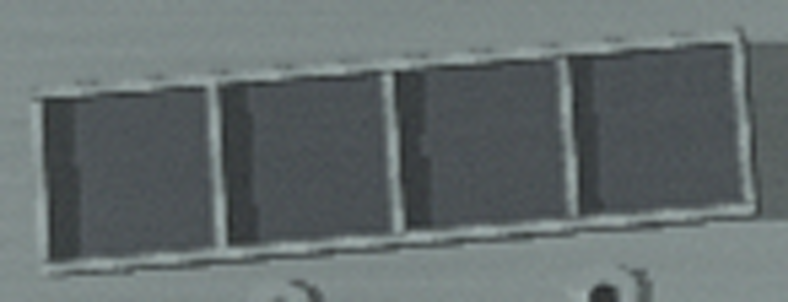

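From the robot's left the row is eye, post, clevis, tube. The eye and clevis can be gripped along world x, and so can the other two. I need one larger scene crop to pick points.

```bash
python3 - <<'E'
import cv2,numpy as np
s=cv2.imread("pics/scene0.png")
b=cv2.resize(s[205:290,143:251],None,fx=7,fy=7,interpolation=cv2.INTER_CUBIC)
cv2.imwrite("pics/crop3.png",b)
E
```

```text
(no output)
```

View pics/crop3.png

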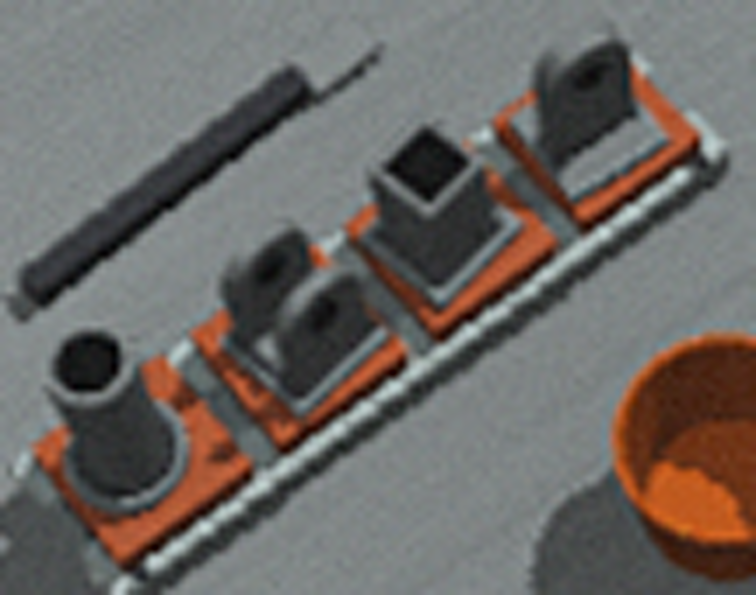

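```bash
cat > vis.py <<'E'
import numpy as np
from scipy.optimize import least_squares
from station import bot
I={n:bot.camera_info(n) for n in("scene","top")}
def proj(n,P):
    c=I[n];f=192/np.tan(np.radians(c["vertical_fov"])/2)
    p=np.atleast_2d(P)@c["view"][:3,:3].T+c["view"][:3,3]
    return np.c_[c["cx"]+f*p[:,0]/-p[:,2],c["cy"]+f*p[:,1]/p[:,2]]
def place(v,M):
    c,s=np.cos(v[3]),np.sin(v[3]);M=np.array(M,float)
    return M@np.array([[c,s,0],[-s,c,0],[0,0,1]])+v[:3]
def uncrop(p,off,k): return (np.array(p,float)+.5)/k-.5+off
def fit(pts,v0,yaw=True):
    """pts: list of (cam, model xyz, pixel)"""
    def r(v):
        v=np.r_[v,0] if not yaw else v
        return np.concatenate([(proj(n,place(v,[m]))-px)[0] for n,m,px in pts])
    s=least_squares(r,v0 if yaw else v0[:3],loss="soft_l1"); return s.x,r(s.x).reshape(-1,2)
E
cat > fit1.py <<'E'
from vis import *
np.set_printoptions(precision=4,suppress=True)
T=lambda *p:("top",uncrop(p,(276,174),5.4)); S=lambda *p:("scene",uncrop(p,(143,205),7))
U=lambda *p:("top",uncrop(p,(76,160),5.4)); C=lambda *p:("scene",uncrop(p,(275,133),(4,3.9)))
def go(name,v0,L,yaw=True):
    v,r=fit([(c[0],m,c[1]) for m,c in L],v0,yaw); print(name,v,"res",np.abs(r).max(1).round(1)); return v
h=.126;w=.033
m=lambda a,b,h,z,g=None:(a*h,b*(g or h),z)
q=lambda a,b:m(a,b,w,.04,h)
go("pocket",[.55,.2,0,0],[(q(1,1),U(38,95)),(q(1,-1),U(742,33)),(q(-1,-1),U(753,212)),(q(-1,1),U(43,272)),
 (q(-1,1),C(302,18)),(q(1,1),C(372,70)),(q(-1,-1),C(28,218)),(q(1,-1),C(103,276))])
t=.026
k=lambda a,b,y:(a*t,y+b*t,.03)
go("cooling",[.55,-.2,0,0],[(k(1,1,.093),T(47,80)),(k(1,-1,.093),T(190,74)),(k(-1,-1,.093),T(197,212)),(k(-1,1,.093),T(55,221)),
 (k(1,1,.031),T(217,70)),(k(-1,1,.031),T(222,210)),(k(1,1,-.031),T(385,62)),(k(-1,1,-.031),T(390,203)),
 (k(1,1,-.093),T(550,52)),(k(-1,1,-.093),T(560,190)),(k(1,-1,-.093),T(692,42)),(k(-1,-1,-.093),T(707,182)),
 (k(1,1,.093),S(700,135)),(k(1,-1,.093),S(578,218)),(k(-1,-1,.093),S(497,118)),(k(-1,-1,-.093),S(36,450)),(k(1,-1,-.093),S(120,558)),(k(1,1,-.093),S(252,465)),
 (k(1,-1,-.031),S(277,443)),(k(1,1,-.031),S(410,348)),(k(1,-1,.031),S(430,328)),(k(1,1,.031),S(558,240))])
b=.02
go("eye",[.55,-.1,.03,0],[(m(1,1,b,.006),T(78,87)),(m(1,-1,b,.006),T(190,82)),(m(-1,-1,b,.006),T(193,197)),(m(-1,1,b,.006),T(82,201)),
 (m(1,-1,b,.006),S(568,190)),(m(1,1,b,.006),S(668,137))])
p=.014
go("post",[.55,-.15,.03,0],[(m(1,1,b,.006),T(238,97)),(m(-1,1,b,.006),T(268,200)),(m(1,1,p,.05),T(287,97)),(m(1,-1,p,.05),T(358,82)),(m(-1,-1,p,.05),T(378,155)),(m(-1,1,p,.05),T(305,174)),
 (m(1,-1,p,.05),S(432,203)),(m(1,1,p,.05),S(488,165)),(m(-1,-1,p,.05),S(370,175)),(m(-1,1,p,.05),S(428,127)),(m(1,-1,b,.006),S(440,297)),(m(1,1,b,.006),S(520,220)),(m(-1,-1,b,.006),S(362,235))])
go("clevis",[.55,-.2,.03,0],[(m(1,1,b,.006),T(398,78)),(m(-1,1,b,.006),T(416,184)),(m(-1,-1,b,.006),T(535,160)),
 (m(1,-1,b,.006),S(298,405)),(m(1,1,b,.006),S(388,338)),(m(-1,-1,b,.006),S(225,340))])
go("tube",[.55,-.26,.03],[((0,0,.07),T(717,107)),((0,0,.006),T(647,119)),((0,0,.07),S(91,369)),((0,0,.006),S(126,458))],False)
E
python3 fit1.py
```

```text
pocket [ 0.5355  0.1977 -0.0083  0.0756] res [0.9 0.5 0.4 0.5 0.8 0.7 0.5 2.1]
cooling [ 0.5125 -0.1843 -0.0027  0.0493] res [0.6 0.6 0.5 0.4 0.5 0.5 0.4 0.8 0.4 0.7 0.2 0.4 0.3 0.6 1.3 1.2 0.5 0.4
 0.4 0.1 0.6 0.1]
eye [ 0.5092 -0.0958  0.0312  0.0054] res [0.2 0.6 0.1 0.4 0.8 0.8]
post [ 0.5117 -0.157   0.0281  0.2365] res [0.7 0.5 1.  0.9 0.7 0.5 2.4 0.8 0.7 2.1 1.3 0.7 1.1]
clevis [ 0.5166 -0.2143  0.0285  0.1816] res [0.6 0.8 1.2 1.4 1.  1.4]
tube [ 0.5165 -0.2821  0.0251] res [0.2 0.2 0.4 0.2]
```

```bash
sed -i 's/^def go.*/def go(name,v0,L,yaw=True):\n    z=.03*(name not in("pocket","cooling"))\n    for cam in("top","scene",None):\n        P=[(c[0],m,c[1]) for m,c in L if cam in(None,c[0])]\n        f=lambda v:np.concatenate([(proj(n,place([v[0],v[1],z,v[2]],[m]))-px)[0] for n,m,px in P])\n        s=least_squares(f,[v0[0],v0[1],.05],loss="soft_l1"); print("   ",name,cam,s.x,f(s.x).reshape(-1,2).round(1).tolist() if cam=="scene" else "")/' fit1.py; python3 fit1.py
```

```text
pocket top [0.5348 0.1952 0.0769] 
    pocket scene [0.5392 0.1944 0.0753] [[-0.1, -1.5], [1.4, -0.2], [-0.4, -0.1], [-0.3, 2.0]]
    pocket None [0.5359 0.1954 0.076 ] 
pocket [ 0.5355  0.1977 -0.0083  0.0756] res [0.9 0.5 0.4 0.5 0.8 0.7 0.5 2.1]
    cooling top [ 0.5125 -0.1837  0.0483] 
    cooling scene [ 0.5134 -0.1848  0.0526] [[0.3, -0.3], [0.6, 0.4], [-1.5, -0.0], [-1.3, -0.6], [-0.2, 0.6], [0.3, -0.4], [0.3, 0.1], [-0.1, 0.0], [0.5, 0.3], [0.1, -0.3]]
    cooling None [ 0.5128 -0.1841  0.0492] 
cooling [ 0.5125 -0.1843 -0.0027  0.0493] res [0.6 0.6 0.5 0.4 0.5 0.5 0.4 0.8 0.4 0.7 0.2 0.4 0.3 0.6 1.3 1.2 0.5 0.4
 0.4 0.1 0.6 0.1]
    eye top [ 0.5093 -0.0959  0.0209] 
    eye scene [ 0.5084 -0.0939 -0.0998] [[-0.2, 0.2], [0.2, -0.2]]
    eye None [ 0.5091 -0.0959  0.0068] 
eye [ 0.5092 -0.0958  0.0312  0.0054] res [0.2 0.6 0.1 0.4 0.8 0.8]
    post top [ 0.5116 -0.1569  0.2452] 
    post scene [ 0.5127 -0.1569  0.2184] [[-0.2, 2.3], [0.4, -0.8], [-0.5, -0.8], [-0.2, -2.3], [0.5, 1.2], [0.9, 0.3], [-0.9, 0.1]]
    post None [ 0.5119 -0.1569  0.2381] 
post [ 0.5117 -0.157   0.0281  0.2365] res [0.7 0.5 1.  0.9 0.7 0.5 2.4 0.8 0.7 2.1 1.3 0.7 1.1]
    clevis top [ 0.5165 -0.2143  0.2033] 
    clevis scene [ 0.5182 -0.2137  0.1295] [[0.1, 1.5], [0.7, -0.3], [-0.9, -0.7]]
    clevis None [ 0.5168 -0.2142  0.1852] 
clevis [ 0.5166 -0.2143  0.0285  0.1816] res [0.6 0.8 1.2 1.4 1.  1.4]
    tube top [ 0.5158 -0.2806  0.05  ] 
    tube scene [ 0.5195 -0.2821  0.05  ] [[-0.1, 0.1], [0.1, -0.1]]
    tube None [ 0.517  -0.2811  0.05  ] 
tube [ 0.5165 -0.2821  0.0251] res [0.2 0.2 0.4 0.2]
```

Both views agree to 1–4 mm at the nominal heights. The measured heights are: eye 31, post 28, clevis 28.5 and tube 25 mm against 30, and the racks about 0. I'll start by turning the tool and moving over the eye.

The manual's scale: shifts go in shares of 50 mm and turns go in shares of 360 degrees. Converting my numbers, -0.15 rad is -0.0239.

```bash
cat > to.py <<'E'
import sys,numpy as np
from station import bot
from scipy.spatial.transform import Rotation as R
o=bot.get_obs();w,x,y,z=o["tool_rot"];r=R.from_quat([x,y,z,w]);m=r.as_matrix()
a=np.arctan2(m[1,1],m[0,1]);X,Y,Z,A=map(float,sys.argv[1:5])
t=-((A-a+np.pi)%(2*np.pi)-np.pi)
d=np.array([X,Y,Z])-o["eef_pos"]
print("t",round(o["t"],2),"pos",o["eef_pos"].round(4),"yaw",a.round(3),"tilt",np.degrees(np.arccos(-m[2,2])).round(2),"F",o["contact_force"].round(1),"w",round(o["gripper_width"],3),"gf",o["grasp_force"])
print("turn",t.round(3),"d now",(m.T@d).round(4),"d after turn",((m@R.from_euler("z",t).as_matrix()).T@d).round(4))
E
```

Request:
nudge_tcp:
  rows:
    - [[0, 0, 0], -0.0239, 1]
    - [[0, 0, 0], -0.0239, 1]
    - [[0, 0, 0], -0.0239, 1]
    - [[0, 0, 0], -0.0239, 1]
    - [[0, 0, 0], -0.0239, 1]
    - [[0, 0, 0], -0.0239, 1]
    - [[0, 0, 0], -0.0239, 1]
    - [[0, 0, 0], -0.0215, 1]
    - [[0, 0, 0], 0, 1]
  force: 40

```text
t: 1.0
eef_pos: [0.2649, -0.6205, 0.2307]
tool_rot: [-0.0, 0.7, 0.714, 0.0]
contact_force: [-0.3, 0.2, 0.7]
gripper_width: 1.002
grasp_force: 0.0
```

```bash
python3 to.py .5092 -.0958 .16 .018
```

```text
t 1.0 pos [ 0.2649 -0.6205  0.2307] yaw 0.019 tilt 0.06 F [-0.3  0.2  0.7] w 1.002 gf 0.0
turn 0.001 d now [0.5199 0.2542 0.0713] d after turn [0.5201 0.2537 0.0713]
```

Converted, 0.026 m is 0.52, 0.0127 m is 0.254.

Request:
nudge_tcp:
  rows:
    - [[0.52, 0.254, 0], 0, 1]
    - [[0.52, 0.254, 0.08], 0, 1]
    - [[0.52, 0.254, 0.08], 0, 1]
    - [[0.52, 0.254, 0.08], 0, 1]
    - [[0.52, 0.254, 0.08], 0, 1]
    - [[0.52, 0.254, 0.08], 0, 1]
    - [[0.52, 0.254, 0.08], 0, 1]
    - [[0.52, 0.254, 0.08], 0, 1]
    - [[0.52, 0.254, 0.08], 0, 1]
    - [[0.52, 0.254, 0.08], 0, 1]
    - [[0.52, 0.254, 0.08], 0, 1]
    - [[0.52, 0.254, 0.08], 0, 1]
    - [[0.52, 0.254, 0.08], 0, 1]
    - [[0.52, 0.254, 0.08], 0, 1]
    - [[0.52, 0.254, 0.08], 0, 1]
    - [[0.52, 0.254, 0.08], 0, 1]
    - [[0.52, 0.254, 0.08], 0, 1]
    - [[0.52, 0.254, 0.08], 0, 1]
    - [[0.52, 0.254, 0], 0, 1]
    - [[0.52, 0.254, 0], 0, 1]

```text
t: 3.0
eef_pos: [0.51, -0.0952, 0.163]
tool_rot: [-0.0, 0.702, 0.712, -0.0]
contact_force: [0.3, -0.6, -0.0]
gripper_width: 1.002
grasp_force: 0.0
```

Request:
nudge_tcp:
  rows:
    - [[0, 0, 0], 0, 1]
    - [[0, 0, 0], 0, 1]

```text
t: 3.2
eef_pos: [0.5098, -0.0958, 0.1632]
tool_rot: [-0.0, 0.701, 0.713, -0.0]
contact_force: [0.4, -0.5, -0.4]
gripper_width: 0.999
grasp_force: 0.0
```

```bash
python3 to.py .5092 -.0958 .052 .018
python3 - <<'E'
from station import bot
import cv2
s=bot.read_camera("scene");t=bot.read_camera("top")
cv2.imwrite("pics/s1.png",cv2.resize(s[130:300,130:330],None,fx=3.5,fy=3.5,interpolation=cv2.INTER_CUBIC))
E
```

```text
t 3.2 pos [ 0.5098 -0.0958  0.1632] yaw 0.017 tilt 0.02 F [ 0.4 -0.5 -0.4] w 0.999 gf 0.0
turn -0.001 d now [ 0.     -0.0006  0.1112] d after turn [ 0.     -0.0006  0.1112]
```

View pics/s1.png

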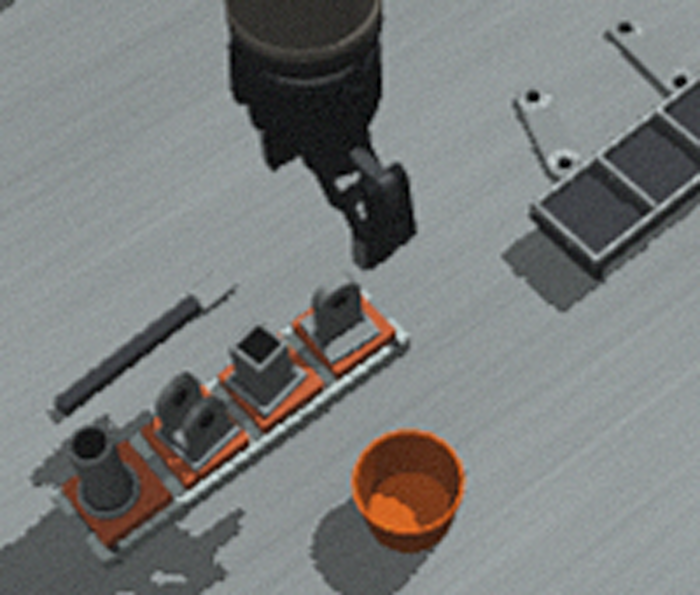

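The gripper hangs centred over the eye's lug (eye at about (335,325) in the crop), with its jaw line across the lug. I'll go down and grip.

Converted, 0.025 m is 0.5, 0.02 m is 0.4.

Request:
nudge_tcp:
  rows:
    - [[0, 0, 0.5], 0, 1]
    - [[0, 0, 0.5], 0, 1]
    - [[0, 0, 0.5], 0, 1]
    - [[0, 0, 0.4], 0, 1]
    - [[0, 0, 0.3], 0, 1]
    - [[0, 0, 0], 0, 1]
    - [[0, 0, 0], 0, 0]
    - [[0, 0, 0], 0, 0]
    - [[0, 0, 0], 0, 0]
    - [[0, 0, 0], 0, 0]
    - [[0, 0, 0], 0, 0]
    - [[0, 0, 0], 0, 0]
    - [[0, 0, 0], 0, 0]
    - [[0, 0, 0], 0, 0]
  force: 40

```text
t: 4.7
eef_pos: [0.5101, -0.0963, 0.0537]
tool_rot: [0.0, 0.701, 0.713, 0.0]
contact_force: [-1.1, 0.2, 6.1]
gripper_width: 0.111
grasp_force: 42.6
```

```bash
python3 to.py .5092 -.0958 .152 .018
```

```text
t 4.7 pos [ 0.5101 -0.0963  0.0537] yaw 0.018 tilt 0.03 F [-1.1  0.2  6.1] w 0.111 gf 42.63756036758423
turn -0.0 d now [ 0.0005 -0.0008 -0.0983] d after turn [ 0.0005 -0.0008 -0.0983]
```

Converted, -0.03 m is -0.6, -0.02 m is -0.4, -0.029 rad is -0.0046.

Request:
nudge_tcp:
  rows:
    - [[0, 0, -0.2], 0, 0]
    - [[0, 0, -0.4], 0, 0]
    - [[0, 0, -0.6], 0, 0]
    - [[0, 0, -0.6], 0, 0]
    - [[0, 0, -0.2], -0.0046, 0]
    - [[0, 0, 0], -0.0046, 0]
    - [[0, 0, 0], 0, 0]

```text
t: 5.4
eef_pos: [0.5093, -0.0963, 0.153]
tool_rot: [-0.0, 0.679, 0.734, -0.0]
contact_force: [0.3, 0.8, -2.3]
gripper_width: 0.113
grasp_force: 41.7
```

```bash
python3 to.py .543 .1028 .16 .076
```

```text
t 5.4 pos [ 0.5093 -0.0963  0.153 ] yaw 0.077 tilt 0.04 F [ 0.3  0.8 -2.3] w 0.113 gf 41.72650471329689
turn 0.001 d now [ 0.196   0.0489 -0.007 ] d after turn [ 0.196   0.0487 -0.007 ]
```

Converted, 0.036 m is 0.72, 0.03 m is 0.6.

Request:
nudge_tcp:
  rows:
    - [[0.2, 0.05, 0], 0, 0]
    - [[0.4, 0.1, 0], 0, 0]
    - [[0.6, 0.15, 0], 0, 0]
    - [[0.72, 0.18, 0], 0, 0]
    - [[0.72, 0.18, 0], 0, 0]
    - [[0.6, 0.15, 0], 0, 0]
    - [[0.4, 0.1, 0], 0, 0]
    - [[0.28, 0.068, 0], 0, 0]
    - [[0, 0, 0], 0, 0]
    - [[0, 0, 0], 0, 0]

```text
t: 6.4
eef_pos: [0.5433, 0.1021, 0.1526]
tool_rot: [-0.0, 0.68, 0.733, -0.001]
contact_force: [0.5, -0.5, -1.5]
gripper_width: 0.111
grasp_force: 41.6
```

```bash
python3 to.py .543 .1028 .054 .076
python3 - <<'E'
from station import bot
import cv2,numpy as np
s=bot.read_camera("scene");t=bot.read_camera("top")
k=lambda a:cv2.resize(a,None,fx=4,fy=4,interpolation=cv2.INTER_CUBIC)
cv2.imwrite("pics/s2.png",np.hstack([k(s[80:220,270:370]),k(t[120:260,130:230])]))
E
```

```text
t 6.4 pos [0.5433 0.1021 0.1526] yaw 0.076 tilt 0.09 F [ 0.5 -0.5 -1.5] w 0.111 gf 41.61637768149376
turn -0.0 d now [ 0.0008 -0.0001  0.0986] d after turn [ 0.0008 -0.0001  0.0986]
```

View pics/s2.png

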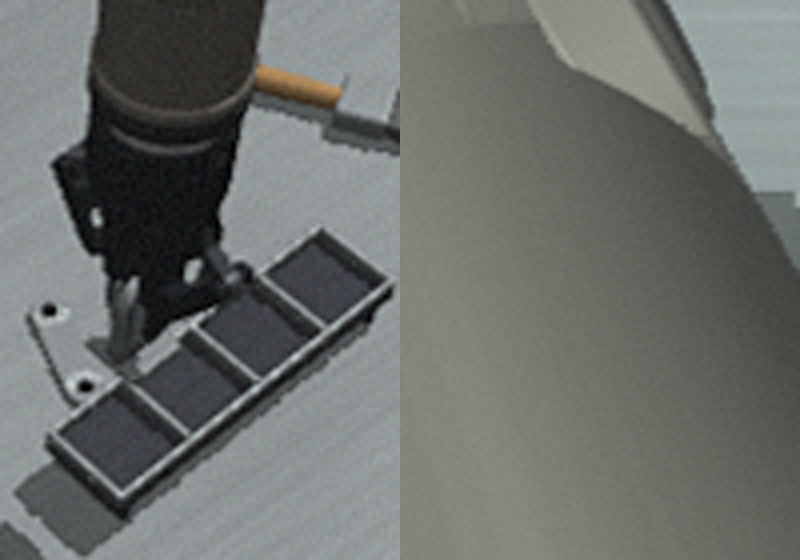

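The arm blocks the top view. The scene view shows the gripper holding the eye high over the right-end pocket, whose rim corner is at (120,495). I'll lower it and feel for the floor.

Converted, 0.025 m is 0.5, 0.002 m is 0.04.

Request:
nudge_tcp:
  rows:
    - [[0, 0, 0.4], 0, 0]
    - [[0, 0, 0.5], 0, 0]
    - [[0, 0, 0.5], 0, 0]
    - [[0, 0, 0.3], 0, 0]
    - [[0, 0, 0.1], 0, 0]
    - [[0, 0, 0.04], 0, 0]
    - [[0, 0, 0.04], 0, 0]
    - [[0, 0, 0.04], 0, 0]
    - [[0, 0, 0], 0, 0]

```text
t: 7.4
eef_pos: [0.5441, 0.103, 0.0578]
tool_rot: [0.0, 0.68, 0.733, 0.0]
contact_force: [-1.3, -0.4, -2.1]
gripper_width: 0.109
grasp_force: 41.6
```

Request:
nudge_tcp:
  rows:
    - [[0, 0, 0.02], 0, 0]
    - [[0, 0, 0.02], 0, 0]
    - [[0, 0, 0], 0, 0]

```text
t: 7.7
eef_pos: [0.5437, 0.1029, 0.0553]
tool_rot: [0.0, 0.68, 0.733, -0.0]
contact_force: [0.0, -0.1, -0.9]
gripper_width: 0.11
grasp_force: 41.6
```

Converted, 0.001 m is 0.02.

Request:
nudge_tcp:
  rows:
    - [[0, 0, 0.02], 0, 0]
    - [[0, 0, 0], 0, 0]

```text
t: 7.9
eef_pos: [0.5436, 0.1029, 0.0542]
tool_rot: [-0.0, 0.68, 0.733, -0.0]
contact_force: [-0.7, -0.2, -1.2]
gripper_width: 0.109
grasp_force: 41.6
```

Request:
nudge_tcp:
  rows:
    - [[0, 0, 0.02], 0, 0]
    - [[0, 0, 0], 0, 0]

```text
t: 8.1
eef_pos: [0.5438, 0.103, 0.0538]
tool_rot: [0.0, 0.68, 0.733, -0.0]
contact_force: [-2.3, -0.3, 4.2]
gripper_width: 0.113
grasp_force: 42.4
```

Contact came at the same height as the pick, so the floor matches. I'll release and rise.

Converted, -0.03 m is -0.6, -0.02 m is -0.4, -0.08 rad is -0.0127.

Request:
nudge_tcp:
  rows:
    - [[0, 0, 0], 0, 0.3]
    - [[0, 0, 0], 0, 0.6]
    - [[0, 0, 0], 0, 1]
    - [[0, 0, 0], 0, 1]
    - [[0, 0, 0], 0, 1]
    - [[0, 0, -0.4], 0, 1]
    - [[0, 0, -0.6], 0, 1]
    - [[0, 0, -0.6], 0, 1]
    - [[0, 0, -0.4], 0, 1]
    - [[0, 0, 0], -0.0127, 1]
    - [[0, 0, 0], -0.0127, 1]
    - [[0, 0, 0], 0, 1]

```text
t: 9.3
eef_pos: [0.5437, 0.1028, 0.1534]
tool_rot: [0.0, 0.619, 0.786, 0.0]
contact_force: [0.1, -1.0, 0.1]
gripper_width: 1.0
grasp_force: 0.0
```

```bash
python3 to.py .5117 -.157 .155 .237
```

```text
t 9.3 pos [0.5437 0.1028 0.1534] yaw 0.237 tilt 0.01 F [ 0.1 -1.   0.1] w 1.0 gf 0.0
turn -0.0 d now [-0.2451 -0.092  -0.0016] d after turn [-0.245  -0.0921 -0.0016]
```

Converted, -0.035 m is -0.7, -0.0092 m is -0.184.

Request:
nudge_tcp:
  rows:
    - [[-0.2, -0.08, 0], 0, 1]
    - [[-0.5, -0.184, 0], 0, 1]
    - [[-0.7, -0.264, 0], 0, 1]
    - [[-0.7, -0.264, 0], 0, 1]
    - [[-0.7, -0.264, 0], 0, 1]
    - [[-0.7, -0.264, 0], 0, 1]
    - [[-0.7, -0.26, 0], 0, 1]
    - [[-0.5, -0.18, 0], 0, 1]
    - [[-0.2, -0.08, 0], 0, 1]
    - [[0, 0, 0], 0, 1]
    - [[0, 0, 0], 0, 1]

```text
t: 10.4
eef_pos: [0.5117, -0.1554, 0.1533]
tool_rot: [-0.0, 0.619, 0.786, 0.0]
contact_force: [0.7, 0.4, -0.1]
gripper_width: 1.001
grasp_force: 0.0
```

```bash
python3 to.py .5117 -.157 .052 .237
python3 - <<'E'
from station import bot
import cv2,numpy as np
s=bot.read_camera("scene");t=bot.read_camera("top")
k=lambda a:cv2.resize(a,None,fx=4,fy=4,interpolation=cv2.INTER_CUBIC)
cv2.imwrite("pics/s3.png",np.hstack([k(s[150:290,150:250]),k(t[130:270,130:230])]))
E
```

```text
t 10.4 pos [ 0.5117 -0.1554  0.1533] yaw 0.237 tilt 0.05 F [ 0.7  0.4 -0.1] w 1.001 gf 0.0
turn -0.0 d now [-0.0017 -0.0004  0.1013] d after turn [-0.0017 -0.0004  0.1013]
```

View pics/s3.png

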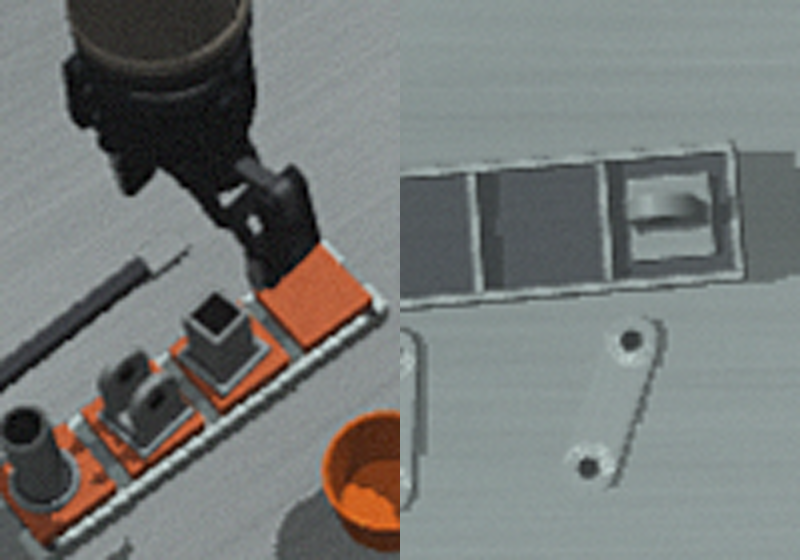

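The eye stands inside the right-end pocket, its base at (627–715, 172–262) within walls at (612–738, 158–278). Next, the post.

Converted, 0.025 m is 0.5, 0.02 m is 0.4.

Request:
nudge_tcp:
  rows:
    - [[-0.034, 0, 0.3], 0, 1]
    - [[0, 0, 0.5], 0, 1]
    - [[0, 0, 0.5], 0, 1]
    - [[0, 0, 0.4], 0, 1]
    - [[0, 0, 0.3], 0, 1]
    - [[0, 0, 0], 0, 1]
    - [[0, 0, 0], 0, 0]
    - [[0, 0, 0], 0, 0]
    - [[0, 0, 0], 0, 0]
    - [[0, 0, 0], 0, 0]
    - [[0, 0, 0], 0, 0]
    - [[0, 0, 0], 0, 0]
    - [[0, 0, 0], 0, 0]
  force: 40

```text
t: 11.8
eef_pos: [0.5126, -0.1587, 0.0542]
tool_rot: [0.001, 0.619, 0.785, 0.0]
contact_force: [-0.9, -0.2, 6.1]
gripper_width: 0.32
grasp_force: 40.8
```

```bash
python3 to.py .5117 -.157 .152 .237
```

```text
t 11.8 pos [ 0.5126 -0.1587  0.0542] yaw 0.236 tilt 0.09 F [-0.9 -0.2  6.1] w 0.32 gf 40.83439350128174
turn -0.001 d now [ 0.0018 -0.0003 -0.0978] d after turn [ 0.0018 -0.0003 -0.0978]
```

Converted, -0.03 m is -0.6, -0.02 m is -0.4, 0.08 rad is 0.0127.

Request:
nudge_tcp:
  rows:
    - [[0, 0, -0.2], 0, 0]
    - [[0, 0, -0.4], 0, 0]
    - [[0, 0, -0.6], 0, 0]
    - [[0, 0, -0.6], 0, 0]
    - [[0, 0, -0.3], 0.0127, 0]
    - [[0, 0, 0], 0.0127, 0]
    - [[0, 0, 0], 0, 0]

```text
t: 12.5
eef_pos: [0.5119, -0.1585, 0.1592]
tool_rot: [0.001, 0.68, 0.733, 0.0]
contact_force: [0.2, 0.6, -2.5]
gripper_width: 0.32
grasp_force: 39.8
```

```bash
python3 to.py .5383 .163 .16 .076
```

```text
t 12.5 pos [ 0.5119 -0.1585  0.1592] yaw 0.075 tilt 0.06 F [ 0.2  0.6 -2.5] w 0.32 gf 39.818594455718994
turn -0.001 d now [ 0.3186  0.0505 -0.001 ] d after turn [ 0.3186  0.0507 -0.001 ]
```

Converted, 0.036 m is 0.72, 0.03 m is 0.6.

Request:
nudge_tcp:
  rows:
    - [[0.2, 0.032, 0], 0, 0]
    - [[0.4, 0.064, 0], 0, 0]
    - [[0.6, 0.096, 0], 0, 0]
    - [[0.72, 0.114, 0], 0, 0]
    - [[0.72, 0.114, 0], 0, 0]
    - [[0.72, 0.114, 0], 0, 0]
    - [[0.72, 0.114, 0], 0, 0]
    - [[0.72, 0.114, 0], 0, 0]
    - [[0.6, 0.096, 0], 0, 0]
    - [[0.6, 0.09, 0], 0, 0]
    - [[0.372, 0.06, 0], 0, 0]
    - [[0, 0, 0], 0, 0]
    - [[0, 0, 0], 0, 0]

```text
t: 13.8
eef_pos: [0.5372, 0.1634, 0.1577]
tool_rot: [-0.0, 0.679, 0.734, -0.001]
contact_force: [0.1, -1.0, -1.0]
gripper_width: 0.319
grasp_force: 39.8
```

```bash
python3 to.py .5383 .163 .0545 .076
```

```text
t 13.8 pos [0.5372 0.1634 0.1577] yaw 0.079 tilt 0.09 F [ 0.1 -1.  -1. ] w 0.319 gf 39.81129705905914
turn 0.003 d now [-0.0005  0.0013  0.1032] d after turn [-0.0005  0.0013  0.1032]
```

Converted, 0.025 m is 0.5, 0.02 m is 0.4.

Request:
nudge_tcp:
  rows:
    - [[0, 0.02, 0.4], 0, 0]
    - [[0, 0, 0.5], 0, 0]
    - [[0, 0, 0.5], 0, 0]
    - [[0, 0, 0.4], 0, 0]
    - [[0, 0, 0.1], 0, 0]
    - [[0, 0, 0.06], 0, 0]
    - [[0, 0, 0.04], 0, 0]
    - [[0, 0, 0.02], 0, 0]
    - [[0, 0, 0], 0, 0]

```text
t: 14.7
eef_pos: [0.5395, 0.1631, 0.058]
tool_rot: [0.0, 0.68, 0.733, 0.0]
contact_force: [0.6, 0.2, -2.0]
gripper_width: 0.32
grasp_force: 39.8
```

Request:
nudge_tcp:
  rows:
    - [[0, 0, 0.02], 0, 0]
    - [[0, 0, 0], 0, 0]

```text
t: 14.9
eef_pos: [0.5392, 0.1631, 0.0566]
tool_rot: [0.0, 0.68, 0.733, 0.0]
contact_force: [0.8, 0.1, -2.0]
gripper_width: 0.318
grasp_force: 39.8
```

Request:
nudge_tcp:
  rows:
    - [[0, 0, 0.02], 0, 0]
    - [[0, 0, 0], 0, 0]

```text
t: 15.1
eef_pos: [0.5389, 0.1631, 0.0552]
tool_rot: [-0.0, 0.68, 0.733, -0.0]
contact_force: [0.1, 0.3, -1.3]
gripper_width: 0.319
grasp_force: 39.8
```

Converted, 0.0008 m is 0.016.

Request:
nudge_tcp:
  rows:
    - [[0, 0, 0.016], 0, 0]
    - [[0, 0, 0], 0, 0]

```text
t: 15.3
eef_pos: [0.5389, 0.1631, 0.0544]
tool_rot: [-0.0, 0.68, 0.733, -0.0]
contact_force: [-0.4, 0.7, -1.5]
gripper_width: 0.321
grasp_force: 39.8
```

Request:
nudge_tcp:
  rows:
    - [[0, 0, 0.016], 0, 0]
    - [[0, 0, 0], 0, 0]

```text
t: 15.5
eef_pos: [0.539, 0.1631, 0.0542]
tool_rot: [0.0, 0.68, 0.733, -0.0]
contact_force: [-1.2, -0.8, 3.9]
gripper_width: 0.32
grasp_force: 40.5
```

Converted, -0.03 m is -0.6, -0.02 m is -0.4, -0.057 rad is -0.0091.

Request:
nudge_tcp:
  rows:
    - [[0, 0, 0], 0, 0.5]
    - [[0, 0, 0], 0, 0.8]
    - [[0, 0, 0], 0, 1]
    - [[0, 0, 0], 0, 1]
    - [[0, 0, 0], 0, 1]
    - [[0, 0, -0.4], 0, 1]
    - [[0, 0, -0.6], 0, 1]
    - [[0, 0, -0.6], 0, 1]
    - [[0, 0, -0.4], 0, 1]
    - [[0, 0, 0], -0.0091, 1]
    - [[0, 0, 0], -0.0091, 1]
    - [[0, 0, 0], 0, 1]

```text
t: 16.7
eef_pos: [0.539, 0.163, 0.1538]
tool_rot: [0.0, 0.637, 0.771, 0.0]
contact_force: [-0.2, -0.0, -0.0]
gripper_width: 1.002
grasp_force: 0.0
```

```bash
python3 to.py .5168 -.2142 .155 .19
```

```text
t 16.7 pos [0.539  0.163  0.1538] yaw 0.19 tilt 0.01 F [-0.2 -0.  -0. ] w 1.002 gf 0.0
turn 0.0 d now [-0.3662 -0.0932 -0.0012] d after turn [-0.3663 -0.0931 -0.0012]
```

Converted, -0.035 m is -0.7, -0.03 m is -0.6.

Request:
nudge_tcp:
  rows:
    - [[-0.32, -0.082, 0], 0, 1]
    - [[-0.6, -0.152, 0], 0, 1]
    - [[-0.7, -0.178, 0], 0, 1]
    - [[-0.7, -0.178, 0], 0, 1]
    - [[-0.7, -0.178, 0], 0, 1]
    - [[-0.7, -0.178, 0], 0, 1]
    - [[-0.7, -0.178, 0], 0, 1]
    - [[-0.7, -0.178, 0], 0, 1]
    - [[-0.7, -0.178, 0], 0, 1]
    - [[-0.7, -0.178, 0], 0, 1]
    - [[-0.5, -0.128, 0], 0, 1]
    - [[-0.3, -0.076, 0], 0, 1]
    - [[0, 0, 0], 0, 1]
    - [[0, 0, 0], 0, 1]

```text
t: 18.1
eef_pos: [0.5166, -0.2129, 0.1536]
tool_rot: [-0.0, 0.637, 0.771, 0.0]
contact_force: [-0.5, 0.8, 0.1]
gripper_width: 1.0
grasp_force: 0.0
```

```bash
python3 to.py .5168 -.2142 .052 .19
python3 - <<'E'
from station import bot
import cv2,numpy as np
s=bot.read_camera("scene");t=bot.read_camera("top")
k=lambda a:cv2.resize(a,None,fx=4,fy=4,interpolation=cv2.INTER_CUBIC)
cv2.imwrite("pics/s4.png",np.hstack([k(s[150:290,140:240]),k(t[130:270,122:222])]))
E
```

```text
t 18.1 pos [ 0.5166 -0.2129  0.1536] yaw 0.19 tilt 0.05 F [-0.5  0.8  0.1] w 1.0 gf 0.0
turn 0.0 d now [-1.400e-03 -1.000e-04  1.016e-01] d after turn [-1.400e-03 -1.000e-04  1.016e-01]
```

View pics/s4.png

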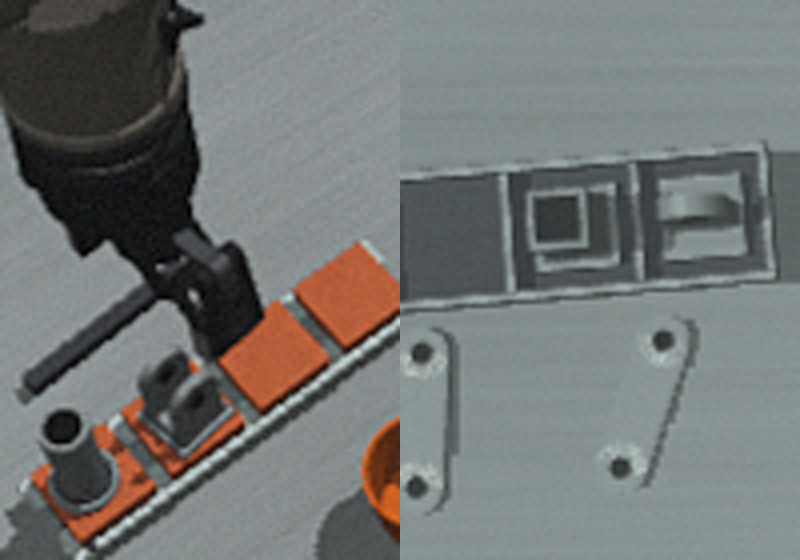

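The post stands in the second pocket, base about (535–622, 183–272) inside walls (505–635). The gripper is over the clevis.

Request:
nudge_tcp:
  rows:
    - [[-0.02, 0, 0.3], 0, 1]
    - [[0, 0, 0.5], 0, 1]
    - [[0, 0, 0.5], 0, 1]
    - [[0, 0, 0.4], 0, 1]
    - [[0, 0, 0.3], 0, 1]
    - [[0, 0, 0], 0, 1]
    - [[0, 0, 0], 0, 0]
    - [[0, 0, 0], 0, 0]
    - [[0, 0, 0], 0, 0]
    - [[0, 0, 0], 0, 0]
    - [[0, 0, 0], 0, 0]
    - [[0, 0, 0], 0, 0]
    - [[0, 0, 0], 0, 0]
  force: 40

```text
t: 19.5
eef_pos: [0.5176, -0.2152, 0.0546]
tool_rot: [0.001, 0.637, 0.771, 0.0]
contact_force: [-0.2, -0.2, 6.6]
gripper_width: 0.341
grasp_force: 40.3
```

```bash
python3 to.py .5168 -.2142 .152 .19
```

```text
t 19.5 pos [ 0.5176 -0.2152  0.0546] yaw 0.19 tilt 0.09 F [-0.2 -0.2  6.6] w 0.341 gf 40.2799017727375
turn -0.0 d now [ 0.001  -0.0004 -0.0974] d after turn [ 0.001  -0.0004 -0.0974]
```

Converted, -0.03 m is -0.6, -0.02 m is -0.4, 0.057 rad is 0.0091.

Request:
nudge_tcp:
  rows:
    - [[0, 0, -0.2], 0, 0]
    - [[0, 0, -0.4], 0, 0]
    - [[0, 0, -0.6], 0, 0]
    - [[0, 0, -0.6], 0, 0]
    - [[0, 0, -0.3], 0.0091, 0]
    - [[0, 0, 0], 0.0091, 0]
    - [[0, 0, 0], 0, 0]

```text
t: 20.2
eef_pos: [0.5168, -0.215, 0.1596]
tool_rot: [0.0, 0.68, 0.733, -0.0]
contact_force: [1.3, 0.3, -1.7]
gripper_width: 0.347
grasp_force: 40.0
```

```bash
python3 to.py .5336 .2254 .16 .076
```

```text
t 20.2 pos [ 0.5168 -0.215   0.1596] yaw 0.075 tilt 0.05 F [ 1.3  0.3 -1.7] w 0.347 gf 39.96024839580059
turn -0.001 d now [ 0.4378  0.05   -0.0007] d after turn [ 0.4378  0.0502 -0.0007]
```

Request:
nudge_tcp:
  rows:
    - [[0.2, 0.022, 0], 0, 0]
    - [[0.4, 0.046, 0], 0, 0]
    - [[0.6, 0.068, 0], 0, 0]
    - [[0.7, 0.08, 0], 0, 0]
    - [[0.7, 0.08, 0], 0, 0]
    - [[0.7, 0.08, 0], 0, 0]
    - [[0.7, 0.08, 0], 0, 0]
    - [[0.7, 0.08, 0], 0, 0]
    - [[0.7, 0.08, 0], 0, 0]
    - [[0.7, 0.08, 0], 0, 0]
    - [[0.7, 0.08, 0], 0, 0]
    - [[0.7, 0.08, 0], 0, 0]
    - [[0.6, 0.068, 0], 0, 0]
    - [[0.4, 0.046, 0], 0, 0]
    - [[0.26, 0.03, 0], 0, 0]
    - [[0, 0, 0], 0, 0]
    - [[0, 0, 0], 0, 0]

```text
t: 21.9
eef_pos: [0.5332, 0.2247, 0.1582]
tool_rot: [0.0, 0.68, 0.733, -0.001]
contact_force: [1.0, -0.0, -1.4]
gripper_width: 0.345
grasp_force: 40.0
```

```bash
python3 to.py .5336 .2254 .055 .076
```

```text
t 21.9 pos [0.5332 0.2247 0.1582] yaw 0.076 tilt 0.09 F [ 1.  -0.  -1.4] w 0.345 gf 39.95211772620678
turn 0.0 d now [0.0008 0.0006 0.1032] d after turn [0.0008 0.0006 0.1032]
```

Converted, 0.025 m is 0.5, 0.02 m is 0.4.

Request:
nudge_tcp:
  rows:
    - [[0, 0, 0.4], 0, 0]
    - [[0, 0, 0.5], 0, 0]
    - [[0, 0, 0.5], 0, 0]
    - [[0, 0, 0.4], 0, 0]
    - [[0, 0, 0.1], 0, 0]
    - [[0, 0, 0.06], 0, 0]
    - [[0, 0, 0.04], 0, 0]
    - [[0, 0, 0.03], 0, 0]
    - [[0, 0, 0], 0, 0]

```text
t: 22.8
eef_pos: [0.534, 0.2257, 0.0579]
tool_rot: [0.0, 0.68, 0.733, 0.0]
contact_force: [0.3, 0.2, -1.9]
gripper_width: 0.345
grasp_force: 39.9
```

Request:
nudge_tcp:
  rows:
    - [[0, 0, 0.02], 0, 0]
    - [[0, 0, 0], 0, 0]

```text
t: 23.0
eef_pos: [0.5336, 0.2257, 0.0565]
tool_rot: [0.0, 0.68, 0.733, 0.0]
contact_force: [-0.6, 0.5, -1.9]
gripper_width: 0.346
grasp_force: 39.9
```

Request:
nudge_tcp:
  rows:
    - [[0, 0, 0.016], 0, 0]
    - [[0, 0, 0], 0, 0]

```text
t: 23.2
eef_pos: [0.5335, 0.2257, 0.0554]
tool_rot: [0.0, 0.68, 0.733, -0.0]
contact_force: [0.3, -0.8, -1.2]
gripper_width: 0.346
grasp_force: 39.9
```

Request:
nudge_tcp:
  rows:
    - [[0, 0, 0.012], 0, 0]
    - [[0, 0, 0], 0, 0]

```text
t: 23.4
eef_pos: [0.5335, 0.2256, 0.0547]
tool_rot: [-0.0, 0.68, 0.733, -0.0]
contact_force: [0.2, 1.1, -1.6]
gripper_width: 0.343
grasp_force: 39.9
```

Request:
nudge_tcp:
  rows:
    - [[0, 0, 0.012], 0, 0]
    - [[0, 0, 0], 0, 0]

```text
t: 23.6
eef_pos: [0.5335, 0.2257, 0.0546]
tool_rot: [0.0, 0.68, 0.733, -0.0]
contact_force: [-1.3, -1.1, 4.6]
gripper_width: 0.343
grasp_force: 40.5
```

Request:
nudge_tcp:
  rows:
    - [[0, 0, 0.01], 0, 0]
    - [[0, 0, 0], 0, 0]

```text
t: 23.8
eef_pos: [0.5335, 0.2257, 0.0546]
tool_rot: [0.0, 0.68, 0.733, -0.0]
contact_force: [-3.1, -1.3, 7.8]
gripper_width: 0.35
grasp_force: 41.4
```

Converted, -0.03 m is -0.6, -0.02 m is -0.4.

Request:
nudge_tcp:
  rows:
    - [[0, 0, 0], 0, 0.5]
    - [[0, 0, 0], 0, 0.8]
    - [[0, 0, 0], 0, 1]
    - [[0, 0, 0], 0, 1]
    - [[0, 0, 0], 0, 1]
    - [[0, 0, -0.4], 0, 1]
    - [[0, 0, -0.6], 0, 1]
    - [[0, 0, -0.6], 0, 1]
    - [[0, 0, -0.4], 0, 1]
    - [[0, 0, 0], 0, 1]

```text
t: 24.8
eef_pos: [0.5352, 0.2268, 0.1568]
tool_rot: [0.001, 0.68, 0.733, 0.003]
contact_force: [0.8, 0.0, 0.9]
gripper_width: 1.002
grasp_force: 0.0
```

```bash
python3 to.py .517 -.281 .155 .076
```

```text
t 24.8 pos [0.5352 0.2268 0.1568] yaw 0.076 tilt 0.32 F [0.8 0.  0.9] w 1.002 gf 0.0
turn -0.0 d now [-0.505  -0.0567  0.0006] d after turn [-0.505  -0.0568  0.0006]
```

Converted, -0.035 m is -0.7, -0.025 m is -0.5.

Request:
nudge_tcp:
  rows:
    - [[-0.3, -0.034, 0], 0, 1]
    - [[-0.5, -0.056, 0], 0, 1]
    - [[-0.7, -0.078, 0], 0, 1]
    - [[-0.7, -0.078, 0], 0, 1]
    - [[-0.7, -0.078, 0], 0, 1]
    - [[-0.7, -0.078, 0], 0, 1]
    - [[-0.7, -0.078, 0], 0, 1]
    - [[-0.7, -0.078, 0], 0, 1]
    - [[-0.7, -0.078, 0], 0, 1]
    - [[-0.7, -0.078, 0], 0, 1]
    - [[-0.7, -0.078, 0], 0, 1]
    - [[-0.7, -0.078, 0], 0, 1]
    - [[-0.7, -0.078, 0], 0, 1]
    - [[-0.7, -0.078, 0], 0, 1]
    - [[-0.5, -0.056, 0], 0, 1]
    - [[-0.36, -0.04, 0], 0, 1]
    - [[0, 0, 0], 0, 1]
    - [[0, 0, 0], 0, 1]

```text
t: 26.6
eef_pos: [0.5144, -0.28, 0.1524]
tool_rot: [-0.001, 0.68, 0.733, -0.0]
contact_force: [0.3, 0.2, 0.8]
gripper_width: 1.001
grasp_force: 0.0
```

```bash
python3 to.py .517 -.281 .058 .076
python3 - <<'E'
from station import bot
import cv2,numpy as np
s=bot.read_camera("scene");t=bot.read_camera("top")
k=lambda a:cv2.resize(a,None,fx=4,fy=4,interpolation=cv2.INTER_CUBIC)
cv2.imwrite("pics/s5.png",np.hstack([k(s[150:290,120:220]),k(t[130:270,105:205])]))
E
```

```text
t 26.6 pos [ 0.5144 -0.28    0.1524] yaw 0.075 tilt 0.14 F [0.3 0.2 0.8] w 1.001 gf 0.0
turn -0.001 d now [-0.0014  0.0027  0.0944] d after turn [-0.0014  0.0027  0.0944]
```

View pics/s5.png

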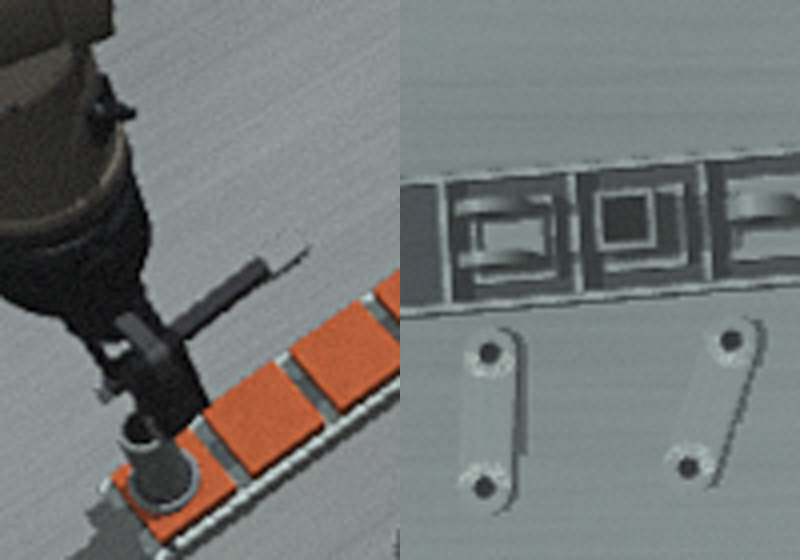

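The clevis sits in the third pocket, base about (470–557, 195–285) inside walls (447–575). Now the tube.

The manual's scale: shifts go in shares of 50 mm and turns go in shares of 360 degrees. Converting my numbers, 0.025 m is 0.5, 0.02 m is 0.4.

Request:
nudge_tcp:
  rows:
    - [[-0.02, 0.04, 0.2], 0, 1]
    - [[0, 0, 0.5], 0, 1]
    - [[0, 0, 0.5], 0, 1]
    - [[0, 0, 0.4], 0, 1]
    - [[0, 0, 0.26], 0, 1]
    - [[0, 0, 0], 0, 1]
    - [[0, 0, 0], 0, 0]
    - [[0, 0, 0], 0, 0]
    - [[0, 0, 0], 0, 0]
    - [[0, 0, 0], 0, 0]
    - [[0, 0, 0], 0, 0]
    - [[0, 0, 0], 0, 0]
    - [[0, 0, 0], 0, 0]
  force: 50

```text
t: 28.0
eef_pos: [0.5182, -0.2813, 0.0615]
tool_rot: [0.001, 0.68, 0.733, 0.0]
contact_force: [-1.2, -1.0, 5.5]
gripper_width: 0.314
grasp_force: 49.0
```

```bash
python3 to.py .517 -.281 .152 .076
```

```text
t 28.0 pos [ 0.5182 -0.2813  0.0615] yaw 0.076 tilt 0.07 F [-1.2 -1.   5.5] w 0.314 gf 49.02603328227997
turn -0.0 d now [ 0.0003 -0.0011 -0.0905] d after turn [ 0.0003 -0.0011 -0.0905]
```

Converted, -0.03 m is -0.6, -0.02 m is -0.4.

Request:
nudge_tcp:
  rows:
    - [[0, 0, -0.2], 0, 0]
    - [[0, 0, -0.4], 0, 0]
    - [[0, 0, -0.6], 0, 0]
    - [[0, 0, -0.6], 0, 0]
    - [[0, 0, -0.3], 0, 0]
    - [[0, 0, 0], 0, 0]

```text
t: 28.6
eef_pos: [0.5191, -0.2815, 0.168]
tool_rot: [0.002, 0.68, 0.733, 0.001]
contact_force: [0.6, 0.2, -2.1]
gripper_width: 0.315
grasp_force: 49.3
```

```bash
python3 to.py .529 .288 .166 .076
```

```text
t 28.6 pos [ 0.5191 -0.2815  0.168 ] yaw 0.076 tilt 0.25 F [ 0.6  0.2 -2.1] w 0.315 gf 49.330095648765564
turn -0.0 d now [0.5672 0.053  0.0009] d after turn [0.5671 0.0531 0.0009]
```

Request:
nudge_tcp:
  rows:
    - [[0.2, 0.018, 0], 0, 0]
    - [[0.4, 0.038, 0], 0, 0]
    - [[0.6, 0.056, 0], 0, 0]
    - [[0.7, 0.066, 0], 0, 0]
    - [[0.7, 0.066, 0], 0, 0]
    - [[0.7, 0.066, 0], 0, 0]
    - [[0.7, 0.066, 0], 0, 0]
    - [[0.7, 0.066, 0], 0, 0]
    - [[0.7, 0.066, 0], 0, 0]
    - [[0.7, 0.066, 0], 0, 0]
    - [[0.7, 0.066, 0], 0, 0]
    - [[0.7, 0.066, 0], 0, 0]
    - [[0.7, 0.066, 0], 0, 0]
    - [[0.7, 0.066, 0], 0, 0]
    - [[0.7, 0.066, 0], 0, 0]
    - [[0.6, 0.056, 0], 0, 0]
    - [[0.5, 0.046, 0], 0, 0]
    - [[0.4, 0.038, 0], 0, 0]
    - [[0.24, 0.022, 0], 0, 0]
    - [[0, 0, 0], 0, 0]

```text
t: 30.6
eef_pos: [0.5263, 0.2903, 0.1644]
tool_rot: [-0.001, 0.679, 0.735, -0.001]
contact_force: [-0.0, 0.3, -1.9]
gripper_width: 0.321
grasp_force: 49.3
```

Request:
nudge_tcp:
  rows:
    - [[0, 0, 0], 0, 0]
    - [[0, 0, 0], 0, 0]

```text
t: 30.8
eef_pos: [0.5281, 0.2866, 0.1652]
tool_rot: [0.0, 0.68, 0.733, -0.001]
contact_force: [-0.7, -0.4, -2.0]
gripper_width: 0.312
grasp_force: 49.3
```

```bash
python3 to.py .529 .288 .062 .076
```

```text
t 30.8 pos [0.5281 0.2866 0.1652] yaw 0.074 tilt 0.09 F [-0.7 -0.4 -2. ] w 0.312 gf 49.34362292289734
turn -0.002 d now [0.0015 0.0011 0.1032] d after turn [0.0015 0.0011 0.1032]
```

Converted, 0.025 m is 0.5, 0.02 m is 0.4.

Request:
nudge_tcp:
  rows:
    - [[0.02, 0.02, 0.4], 0, 0]
    - [[0, 0, 0.5], 0, 0]
    - [[0, 0, 0.5], 0, 0]
    - [[0, 0, 0.4], 0, 0]
    - [[0, 0, 0.1], 0, 0]
    - [[0, 0, 0.06], 0, 0]
    - [[0, 0, 0.04], 0, 0]
    - [[0, 0, 0.024], 0, 0]
    - [[0, 0, 0], 0, 0]

```text
t: 31.7
eef_pos: [0.5293, 0.2896, 0.0652]
tool_rot: [0.0, 0.68, 0.733, 0.001]
contact_force: [0.0, -0.9, -1.9]
gripper_width: 0.314
grasp_force: 49.4
```

Request:
nudge_tcp:
  rows:
    - [[0, 0, 0.02], 0, 0]
    - [[0, 0, 0], 0, 0]

```text
t: 31.9
eef_pos: [0.529, 0.2896, 0.0638]
tool_rot: [0.0, 0.68, 0.733, 0.0]
contact_force: [0.5, -0.4, -1.5]
gripper_width: 0.318
grasp_force: 49.4
```

Request:
nudge_tcp:
  rows:
    - [[0, 0, 0.016], 0, 0]
    - [[0, 0, 0], 0, 0]

```text
t: 32.1
eef_pos: [0.5288, 0.2895, 0.0627]
tool_rot: [0.0, 0.68, 0.733, -0.0]
contact_force: [1.1, 0.3, -1.0]
gripper_width: 0.315
grasp_force: 49.4
```

Converted, 0.0008 m is 0.016.

Request:
nudge_tcp:
  rows:
    - [[0, 0, 0.016], 0, 0]
    - [[0, 0, 0], 0, 0]

```text
t: 32.3
eef_pos: [0.5288, 0.2895, 0.0618]
tool_rot: [-0.0, 0.68, 0.733, -0.0]
contact_force: [1.1, -0.2, -2.2]
gripper_width: 0.314
grasp_force: 49.4
```

Request:
nudge_tcp:
  rows:
    - [[0, 0, 0.012], 0, 0]
    - [[0, 0, 0], 0, 0]

```text
t: 32.5
eef_pos: [0.5288, 0.2896, 0.0616]
tool_rot: [0.0, 0.68, 0.733, 0.0]
contact_force: [-0.7, -1.0, 2.1]
gripper_width: 0.32
grasp_force: 49.7
```

Contact again at the pick height. I'll release, rise and move clear so the top camera can see the rack.

Converted, -0.03 m is -0.6, -0.02 m is -0.4.

Request:
nudge_tcp:
  rows:
    - [[0, 0, 0.006], 0, 0]
    - [[0, 0, 0], 0, 0.5]
    - [[0, 0, 0], 0, 0.8]
    - [[0, 0, 0], 0, 1]
    - [[0, 0, 0], 0, 1]
    - [[0, 0, 0], 0, 1]
    - [[0, 0, -0.4], 0, 1]
    - [[0, 0, -0.6], 0, 1]
    - [[0, 0, -0.6], 0, 1]
    - [[0, 0, -0.6], 0, 1]
    - [[0, 0, 0], 0, 1]

```text
t: 33.6
eef_pos: [0.5309, 0.2914, 0.1755]
tool_rot: [0.001, 0.68, 0.733, 0.004]
contact_force: [0.8, 0.1, -0.2]
gripper_width: 0.995
grasp_force: 0.0
```

Request:
nudge_tcp:
  rows:
    - [[-0.4, -0.04, 0], 0, 1]
    - [[-0.7, -0.06, 0], 0, 1]
    - [[-0.7, -0.06, 0], 0, 1]
    - [[-0.7, -0.06, 0], 0, 1]
    - [[-0.7, -0.06, 0], 0, 1]
    - [[-0.7, -0.06, 0], 0, 1]
    - [[-0.7, -0.06, 0], 0, 1]
    - [[-0.7, -0.06, 0], 0, 1]
    - [[-0.7, -0.06, 0], 0, 1]
    - [[-0.7, -0.06, 0], 0, 1]
    - [[-0.7, -0.06, 0], 0, 1]
    - [[-0.7, -0.06, 0], 0, 1]
    - [[-0.4, 0, 0], 0, 1]
    - [[0, 0, 0], 0, 1]

```text
t: 35.0
eef_pos: [0.5255, -0.1409, 0.1702]
tool_rot: [0.0, 0.682, 0.731, -0.001]
contact_force: [0.2, 0.0, -0.1]
gripper_width: 1.003
grasp_force: 0.0
```

```bash
python3 - <<'E'
from station import bot
import cv2,numpy as np
s=bot.read_camera("scene");t=bot.read_camera("top")
k=lambda a,f:cv2.resize(a,None,fx=f,fy=f,interpolation=cv2.INTER_CUBIC)
a=k(t[160:216,76:222],5.4);b=k(s[120:215,270:380],3.1);im=np.zeros((600,800,3),np.uint8)
im[:a.shape[0],:a.shape[1]]=a;im[304:304+b.shape[0],:b.shape[1]]=b
cv2.imwrite("pics/s6.png",im)
E
```

```text
(no output)
```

View pics/s6.png

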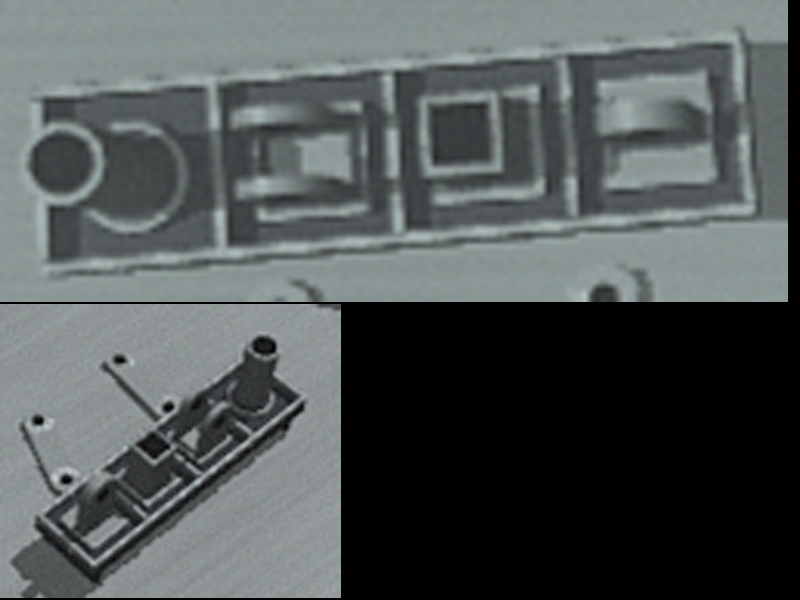

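All four parts stand upright in their pockets. From the left they are tube (flange centre about (130,178)), clevis, post and eye (base 600–715), which is the reverse of the cooling-rack order.

```bash
python3 -c "from station import bot;print(bot.hand_in())"
```

```text
the job is handed in; nothing more can be done
None
```

The job is handed in: all four parts stand upright and released in the pocket rack, in reverse order (tube, clevis, post, eye from the robot's left), after about 35 s of robot time; no verdict was returned.

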